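# Check a bearing on the beam comparator

### The job

Check the larger of the two ball bearings on the beam comparator. With the beam still arrested, turn the tare knob fully anticlockwise to its stop and set the bearing gently down flat in the middle of the pan; then swing the arrest lever fully over to free the beam, keep your hand off the beam and pan while it hangs level and still for two seconds, and swing the lever fully back so that the beam is arrested again. Leave the bearing on the pan, do not strike the clear hood, and leave the other parts lying round where they are.

Things in the scene. Friction and masses are not known exactly. Their poses are not given: they have to be found in the camera images.
- comparator: equal-arm beam comparator, fixed. Grey base, own x -150 to +88 mm, y -168 to +158 mm, 25 mm high. Origin on the worktop under the beam's pivot; lever and knob at the open front (-x), y to the left along the beam (62 mm high). Pan at y = -110 mm, counterweight (42 mm dia, 86 mm high) at y = +120 mm, pointer up to 149 mm at x = 55 mm, y = 0. Balances with the large bearing and tare at its stop.
- hood: clear draught hood, aluminium edges, fixed, same frame and origin as the comparator: roof x -5 to +86 mm, y -169 to +159 mm, underside 260 mm and top 270 mm above the worktop; rear wall at x = 80 to 86 mm; front and sides open. A tool pointing straight down cannot reach the pan beneath it: it must lean back towards the front by 25 to 40 degrees.
- pan_top (a point): centre of the upper face of the flat round pan (100 mm dia, 4 mm thick, no rim), 85 mm above the worktop when the beam is level; it moves up and down with the beam, and the pan stays level wherever it is loaded. Its axes are those of the comparator.
- beam (a joint): angle of the beam, rad: 0 level, positive with the pan side down, stops at -0.045 and 0.045. Pins hold it level while arrested. Free and loaded with the large bearing it settles within 1 s, level only if the tare knob is at its stop: off its stop, the knob presses a spring against the left arm.
- arrest (a joint): arrest lever, rad: 0 arrested (leaning 0.6 rad to the comparator's left, +y), 1.2 released (leaning 0.6 rad to its right, -y), stops at both ends; turns about an axis along the comparator's x through lever_pivot; stays where it is left. About 3 N at the ball moves it.
- lever_pivot (a point): pivot of the arrest lever: x = -100 mm, y = -20 mm, 36 mm high in the comparator's frame. Fixed; axes are those of the comparator.
- lever_ball (a point): centre of the black ball (18 mm dia) at the end of the lever's steel rod (7 mm dia), 60 mm from lever_pivot; 86 mm high at both ends of the swing.
- tare (a joint): angle of the tare knob, rad: 0 at its anticlockwise stop, growing clockwise seen from above, up to 1.6. Friction about 0.06 N m; it stays where it is left.
- tare_grip (a point): grip point of the tare knob on its upright axis (comparator x = -112, y = +115 mm), 62 mm above the worktop. The knob is a black bar 38 mm long, 14 mm thick, from 37 to 69 mm above the worktop, over a 40 mm disc; this point's x axis lies along the bar and turns with it (along the comparator's x at its stop).
- bearing_large: the larger sealed steel ball bearing, 62 mm dia, 16 mm thick, 0.3 kg, lying flat; origin at the centre of its underside, z up. To be gripped across its outer rim.
- bearing_small: the smaller ball bearing, 52 mm dia, 15 mm thick, lying flat; origin at the centre of its underside. Not to be moved.
- carton: brown cardboard carton 101 x 70 mm (own x, y), 86 mm tall; origin at the centre of its underside. Not to be moved.
- bottle: slim black bottle with white nozzle, 38 mm dia, 118 mm tall; origin at the centre of its underside. Not to be moved.
- mount: black rubber mount with a stud, 68 mm dia, 58 mm tall; origin at the centre of its underside. Not to be moved.
There are look-alikes about, which are no part of the job. Leave any turquoise look-alike of the bearing_large alone.

How it is judged:
By the outcome, as a careful person would: the job done as asked, in the order asked, and still so for the second after the job is handed in, with the robot touching nothing.
It also fails if it takes over 64 s, if anything falls off the work surface, if the arm or the gripper's body presses on something with over 40 N, if the wrist force passes 120 N, or if a joint passes its speed limit or range.

### The arm

A 7-joint arm with a two-finger parallel gripper is mounted at the origin on a cart in front of the work surface, level with it; the furniture and walls round the work are solid. World frame = base frame: x ahead of the robot, y to its left, z up, the work surface at z = 0. Lengths are in m, angles in rad, forces in N, time in s.
With the tool pointing down it reaches from about 0.425 to 0.875 m from the base axis. Payload 4.7 kg.
Tool frame: the origin (TCP) lies between the finger pads, 19 mm behind the fingertips; this is the grasp point; z points along the fingers, y is the line along which they close (so a half turn about z gives the same grasp; the last joint's range is limited). The gripper opens to 87 mm and grips with 3 to 60 N. Pads are 19 mm wide; open, the fingers measure 117 mm over their backs; the gripper's body (75 mm by 190 mm) begins 51 mm behind the grasp point.
Start: joints at [-1.155, 0.321, -0.07, 1.45, 0.023, 1.371, -0.057], TCP at [0.254, 0.598, 0.241] pointing down, gripper open.
Joint ranges: [-2.86, 2.86], [-0.3, 2.09], [-1.38, 1.24], [0.06, 2.45], [-1.56, 4.7], [0.09, 2.05], [-2.69, 2.69]. Speed limits (rad/s): [2.57, 2.57, 3.14, 3.14, 3.14, 3.14, 3.14].

### API

Orientations are given as a rotation vector (axis times angle).
In Python, from bench import ctrl gives the robot as it stands. The module is installed in compiled form; this text tells all that it offers.
- The arm moves only by the tool send_rows, never from a script. Its argument "motion" is a list of rows, each an object with "claw": the opening, from -1 (shut) to 1 (fully open); "slide": the shift along the tool's x, y, z in mm, a list of three; "delta_rot": the turn, a rotation vector about the tool's x, y, z in rad, a list of three. In form: [{"claw": claw, "slide": [x, y, z], "delta_rot": [ax, ay, az]}, ...]. A call has 1 to 5 rows; each row is the pose to reach, as a shift and turn from the pose commanded when the call began, along the tool's axes at that moment; what a row does not reach only later rows make up. A row lasts 1/10 s, in which the tool goes at most 50 mm and 8.59 degrees, less where a joint would pass 70% of its speed; a pose out of reach is approached as far as the arm can. A call with a gripper value outside its range is refused whole. The fingers move at their own pace and stop on an object; "grip_force" is the grip in N (left out, the last holds). Time passes only in rows, so rows that repeat a pose let the fingers close. It gives the time, the measured TCP pose, the force, the opening and the grip force at its end, in the units of the state.
- ctrl.get_state(): the state, without advancing time (a new reading comes with each control period).
- ctrl.get_image(name): name is "side" or "top"; returns a dict with "color" (480x640x3 uint8, blue, green, red), "fx", "fy", "cx", "cy" (pixels), "k1" (the pictures are not rectified: a ray, as slopes to the right and down, at radius r is drawn at 1 + k1 r^2 times it, then the intrinsics apply), "pose" (4x4, takes a point from camera to world coordinates). Camera axes: x right, y down, z forward; pixel columns grow to the right and rows downward; lengths in m; the calibration is good to about 2 mm. A picture is of the moment at which its call begins. There is no depth.
- ctrl.close_job(): hands the job in; it is judged then, once.
The state is a dict: "time": time; "joint_positions": joint angles; "qd": joint speeds; "joint_torque": joint torques, N m; "position": TCP position; "tool_rot": TCP orientation; "ft_force": force on the tool from outside, world axes, zero at the start; "torque": the same for the moment, N m; "grip_width": opening from 0.0 (shut) to 1.0 (fully open); "grip_force": force on a finger pad.
Only numpy, scipy, OpenCV 4.12 (cv2) and the standard library are available. Lean on these libraries where they do the work, as an engineer would, in place of code of your own. Each camera call takes 0.05 s, during which the arm holds its last target. There are 200 camera calls.

## Working session

There is one attempt and no reset: what is moved stays moved. The work goes in short steps, Python scripts to look and compute and a tool call to move; the robot and the scene stay as the last step left them, time stands still between calls to the robot, and variables do not carry over. Pictures are saved under pics/ and viewed, at most 10 in all, crops included, and the job is handed in when it is done.

Besides the shell and the picture viewer there is one more tool, called after "Request:" as name([rows], argument=value, ...), one row to a line, values as JSON. send_rows: Moves the arm, as the interface text tells. Its arguments: {"type":"object","properties":{"motion":{"type":"array","items":{"type":"object","properties":{"claw":{"type":"number"},"slide":{"type":"array","items":{"type":"number"}},"delta_rot":{"type":"array","items":{"type":"number"}}}}},"grip_force":{"type":"number"}},"required":["motion"]}

```bash
mkdir -p pics
cat > h.py <<'E'
import numpy as np,cv2
from bench import ctrl
from scipy.spatial.transform import Rotation as R
def K(i): return np.array([[i['fx'],0,i['cx']],[0,i['fy'],i['cy']],[0,0,1.]])
def D(i): return np.array([i['k1'],0,0,0,0.])
def ray(i,uv):
    uv=np.array(uv,float).reshape(-1,1,2)
    p=cv2.undistortPoints(uv,K(i),D(i)).reshape(-1,2)
    d=np.c_[p,np.ones(len(p))]@i['pose'][:3,:3].T
    return i['pose'][:3,3],d
def onz(i,uv,z):
    o,d=ray(i,uv); return o+d*((z-o[2])/d[:,2])[:,None]
def proj(i,P):
    T=np.linalg.inv(i['pose']); P=np.array(P,float).reshape(-1,3)
    return cv2.projectPoints(P,cv2.Rodrigues(T[:3,:3])[0],T[:3,3],K(i),D(i))[0].reshape(-1,2)
E
python3 - <<'E'
from h import *
import pickle
for n in('side','top'):
    i=ctrl.get_image(n);cv2.imwrite(f'pics/{n}0.png',i['color']);pickle.dump(i,open(n+'0.pkl','wb'))
    print(n,i['fx'],i['cx'],i['cy'],i['k1'],i['pose'].round(3).tolist())
s=ctrl.get_state();print(s)
E
```

```text
side 443.70580068835994 317.5886697200069 234.38652333138722 -0.11237602656760992 [[0.954, -0.1, 0.284, 0.287], [-0.301, -0.372, 0.878, -0.963], [0.018, -0.923, -0.385, 0.471], [0.0, 0.0, 0.0, 1.0]]
top 475.46527593522256 318.9637081193927 238.31598110923537 -0.08415264880279266 [[0.028, -0.995, 0.094, 0.475], [-0.999, -0.027, 0.02, -0.104], [-0.017, -0.094, -0.995, 1.112], [0.0, 0.0, 0.0, 1.0]]
{'time': 0.1, 'joint_positions': array([-1.15491234,  0.3217469 , -0.07005628,  1.45157904,  0.02260953,
        1.37078348, -0.05691639]), 'qd': array([ 0.00024592, -0.00379651, -0.00113909, -0.00165398, -0.0009686 ,
        0.00067666, -0.00012618]), 'joint_torque': array([ 9.86875375e-05, -4.92572200e+01, -4.05531870e-01, -3.13398993e+01,
       -6.40429440e-02,  3.93975258e-02,  7.12976907e-05]), 'position': array([0.25406826, 0.59777843, 0.24025884]), 'tool_rot': array([-6.26857296e-01, -3.07817677e+00,  2.69315164e-03]), 'ft_force': array([-0.04343152, -0.31834085,  0.95531776]), 'torque': array([-0.0093272 , -0.03807248,  0.00499996]), 'grip_force': 0.0, 'grip_width': 1.0014570226236794}
```

View pics/side0.png

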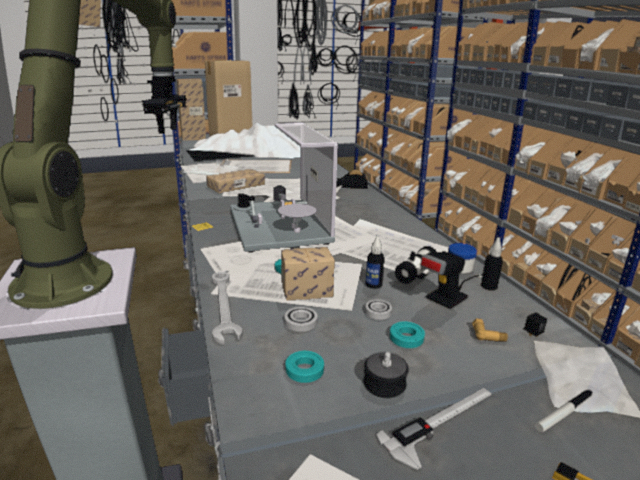

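View pics/top0.png

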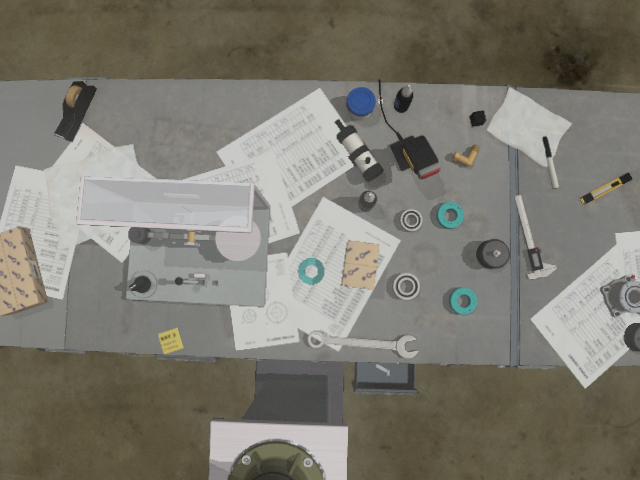

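The side view shows the comparator at about (285,215), the carton at (308,273), the steel bearings at (300,319) and (378,309), and turquoise look-alikes. In the top view the large bearing is at about (406,286), the small one at (411,219), the pan at (238,240), the lever ball at (179,281) and the knob at (142,284).

Run:
```python
from h import *
import pickle
t=pickle.load(open('top0.pkl','rb'));im=t['color']
a=cv2.resize(im[170:310,110:280],None,fx=4,fy=4,interpolation=cv2.INTER_CUBIC)
cv2.imwrite('pics/c1.png',a)
hsv=cv2.cvtColor(im,cv2.COLOR_BGR2HSV);g=cv2.cvtColor(im,cv2.COLOR_BGR2GRAY)
for c,r in(((406,286),22),((411,219),18)):
    x,y=c;p=g[y-r:y+r,x-r:x+r];bg=np.median(np.r_[p[0],p[-1]])
    m=(cv2.absdiff(p,np.full_like(p,int(bg)))>28).astype(np.uint8)
    cs=cv2.findContours(m,0,2)[0];q=max(cs,key=cv2.contourArea)
    (u,v),rad=cv2.minEnclosingCircle(q);u+=x-r;v+=y-r
    P=onz(t,[[u,v],[u+rad,v]],.012);print((u,v),rad,P[0].round(4),np.linalg.norm(P[1]-P[0])*2)
# base polygon + pan
m=cv2.inRange(hsv[170:310,110:280],(0,0,0),(180,255,255))
p=im[205:270,205:270];
cir=cv2.HoughCircles(cv2.medianBlur(g[200:280,195:285],3),cv2.HOUGH_GRADIENT,1,30,param1=60,param2=10,minRadius=17,maxRadius=28)
print(cir[0][:3]+[195,200,0])
for uv in((200,200),(240,240),(150,260),(240,285),(290,260),(142,284)):print(uv,im[uv[1],uv[0]],hsv[uv[1],uv[0]])
```

```text
(403.2544479370117, 286.1939506530762) 15.993734359741211 [ 0.4725 -0.2793  0.012 ] 0.07393278771669345
(407.61111068725586, 219.5) 13.838899612426758 [ 0.6276 -0.2876  0.012 ] 0.06480742361020518
[[236.5        238.5         21.70000076]]
(200, 200) [171 170 170] [120   1 171]
(240, 240) [179 179 185] [  0   8 185]
(150, 260) [155 159 154] [ 66   8 159]
(240, 285) [154 156 153] [ 70   5 156]
(290, 260) [199 204 202] [ 42   6 204]
(142, 284) [59 60 60] [30  4 60]
```

View pics/c1.png

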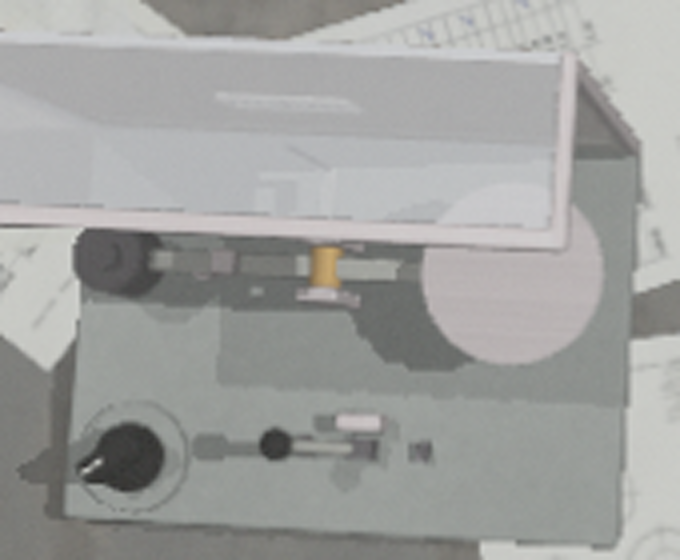

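The crop shows the pan spanning columns 422–602, centred at (512,273). The ball is at (275,444), the base's front corners are at (65,515) and (615,545), and the knob's disc is near (131,457) with its bar pointing to the lower left.

```bash
python3 - <<'E'
from h import *
import pickle
from scipy.optimize import least_squares
t=pickle.load(open('top0.pkl','rb'));s=pickle.load(open('side0.pkl','rb'))
c=lambda x,y:(x/4+110,y/4+170)
L=.06*np.sin(.6)
loc=np.array([[0,-.11,.085],[-.1,-.02+L,.0855],[-.15,.158,.025],[-.15,-.168,.025]])
uv=np.array([c(512,273),c(275,444),c(65,515),c(615,545)])-[.375,.375]
W=np.array([onz(t,u,l[2])[0] for u,l in zip(uv,loc)])
f=lambda p:np.c_[loc[:,:2]@np.array([[np.cos(p[2]),np.sin(p[2])],[-np.sin(p[2]),np.cos(p[2])]])+p[:2]-W[:,:2]].ravel()
r=least_squares(f,[.5,.2,0]);p=r.x;print(p,(r.fun.reshape(-1,2)*1e3).round(1))
T=lambda P:np.array([[np.cos(p[2]),-np.sin(p[2]),0],[np.sin(p[2]),np.cos(p[2]),0],[0,0,1]])@np.array(P)+[p[0],p[1],0]
for n,P in dict(pan=(0,-.11,.085),knob=(-.112,.115,.062),piv=(-.1,-.02,.036),ball=loc[1],hoodcorner=(-.005,-.169,.26)).items():
    w=T(P);print(n,w.round(4),proj(t,w),proj(s,w))
gam=lambda a:(255*(a/255.)**.5).astype(np.uint8)
def crop(i,ctr,h,z):
    x,y=np.round(ctr).astype(int);return cv2.resize(i['color'][y-h:y+h,x-h:x+h],(z,z),interpolation=cv2.INTER_CUBIC)
k=T((-.112,.115,.062))
bs=onz(t,(404,286),.016)[0];print(bs)
A=[gam(crop(t,proj(t,k)[0],20,380)),gam(crop(s,proj(s,k)[0],20,380))]
g=cv2.cvtColor(t['color'],cv2.COLOR_BGR2GRAY)[260:312,380:432]
print(cv2.HoughCircles(cv2.resize(g,None,fx=4,fy=4,interpolation=2),cv2.HOUGH_GRADIENT,1,200,param1=80,param2=15,minRadius=48,maxRadius=60))
cv2.imwrite('pics/k1.png',np.hstack(A));print(np.round(proj(t,k)),np.round(proj(s,k)))
b=np.hstack([crop(t,(406,286),20,380),crop(s,(300,319),20,380)]);cv2.imwrite('pics/b1.png',b)
for n in 'k1','b1':pass
E
python3 -c "
import cv2,numpy as np
cv2.imwrite('pics/kb.png',cv2.resize(np.vstack([cv2.imread('pics/k1.png'),cv2.imread('pics/b1.png')]),(600,600)))"
```

```text
[ 0.570885    0.20360179 -0.0191462 ] [[ 1.4 -0.3]
 [ 0.8 -0.8]
 [-0.9  2.5]
 [-1.3 -1.4]]
pan [0.5688 0.0936 0.085 ] [[237.79886991 237.25307513]] [[296.12962745 209.57141757]]
knob [0.4611 0.3207 0.062 ] [[137.65054957 283.32856268]] [[242.30371357 195.58297876]]
piv [0.4705 0.1855 0.036 ] [[200.02920825 281.1845258 ]] [[253.39205517 218.58411958]]
ball [0.4712 0.2194 0.0855] [[178.7571421  280.26808789]] [[250.90693715 197.91857611]]
hoodcorner [0.5627 0.0347 0.26  ] [[251.84969462 232.16291746]] [[300.11210166 147.5390021 ]]
[ 0.47297465 -0.28039189  0.016     ]
[[[107.5 105.5  53.1]]]
[[138. 283.]] [[242. 196.]]
```

View pics/kb.png

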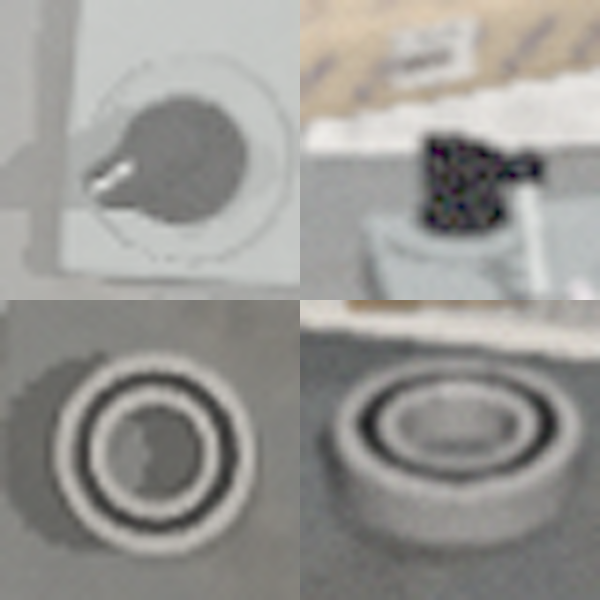

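The montage shows the knob's white mark running from (92,188) to (132,163), so the bar's azimuth is about 123° and tare is about 0.97 rad. The bearing circle is centred at (154,153) in its own crop, which is top-view pixel (406.7,286.4). Its radius of 13.3 px matches 62 mm.

```bash
cat >> h.py <<'E'
def orient(yaz,laz,lean):
    a,b,l=np.radians([yaz,laz,lean])
    z=np.array([-np.sin(l)*np.cos(b),-np.sin(l)*np.sin(b),-np.cos(l)]);y=np.array([np.cos(a),np.sin(a),0])
    return R.from_matrix(np.c_[np.cross(y,z),y,z])
def go(pos,yaz,laz,lean,frm=None):
    s=ctrl.get_state()
    p,r=(s['position'],R.from_rotvec(s['tool_rot'])) if frm is None else (np.array(frm[0]),orient(*frm[1:]))
    t=orient(yaz,laz,lean)
    sl=r.inv().apply(np.array(pos)-p)*1e3;dr=(r.inv()*t).as_rotvec()
    print('slide',sl.round(1),'rot',dr.round(3),'mm',np.linalg.norm(sl).round(),'deg',np.degrees(np.linalg.norm(dr)).round(1))
def st():
    s=ctrl.get_state();r=R.from_rotvec(s['tool_rot']).as_matrix()
    print('t',round(s['time'],2),'p',s['position'].round(4),'y_az',np.degrees(np.arctan2(r[1,1],r[0,1])).round(1),'z',r[:,2].round(3),'F',s['ft_force'].round(1),'T',s['torque'].round(2),'w',round(s['grip_width'],3),'gf',s['grip_force'],'q',s['joint_positions'].round(2))
E
python3 - <<'E'
from h import *
import pickle
t=pickle.load(open('top0.pkl','rb'))
print(onz(t,(406.7,286.4),.016),onz(t,[(345,243),(381,240),(376,289),(342,285)],.086).round(3))
go((.4605,.3195,.15),33.5,123.5,25)
E
```

```text
[[ 0.47221667 -0.28661589  0.016     ]] [[ 0.562 -0.14   0.086]
 [ 0.571 -0.218  0.086]
 [ 0.465 -0.209  0.086]
 [ 0.472 -0.136  0.086]]
slide [-298.8 -175.2   90.6] rot [ 0.126 -0.423  0.575] mm 358.0 deg 41.5
```

Request:
send_rows([
  {"claw": 0.3,"slide": [-40,-23,12],"delta_rot": [0.016,-0.053,0.072]},
  {"claw": 0.3,"slide": [-80,-46,24],"delta_rot": [0.032,-0.106,0.144]},
  {"claw": 0.3,"slide": [-120,-70,36],"delta_rot": [0.048,-0.16,0.216]},
  {"claw": 0.3,"slide": [-160,-93,48],"delta_rot": [0.064,-0.22,0.3]},
  {"claw": 0.3,"slide": [-200,-116,60],"delta_rot": [0.08,-0.28,0.38]},
], grip_force=30)

```text
time: 0.6
position: [0.3937, 0.4115, 0.1807]
tool_rot: [1.104, 2.656, -0.195]
ft_force: [-0.2, 0.8, -0.3]
grip_width: 0.68
grip_force: 0.0
```

```bash
python3 -c "
from h import *
st();go((.4605,.3195,.15),33.5,123.5,25)"
```

```text
t 0.6 p [0.3937 0.4115 0.1807] y_az 44.7 z [ 0.185 -0.22  -0.958] F [-0.2  0.8 -0.3] T [0.27 0.22 0.06] w 0.68 gf 0.0 q [-1.1   0.24  0.08  1.71  0.27  1.3  -0.32]
slide [-98.8 -16.4  62.1] rot [ 0.046 -0.143  0.191] mm 118.0 deg 13.9
```

Request:
send_rows([
  {"claw": 0.3,"slide": [-33,-5,21],"delta_rot": [0.015,-0.047,0.063]},
  {"claw": 0.3,"slide": [-66,-11,42],"delta_rot": [0.03,-0.095,0.127]},
  {"claw": 0.3,"slide": [-99,-16,62],"delta_rot": [0.046,-0.143,0.191]},
  {"claw": 0.3,"slide": [-99,-16,62],"delta_rot": [0.046,-0.143,0.191]},
  {"claw": 0.3,"slide": [-99,-16,62],"delta_rot": [0.046,-0.143,0.191]},
])

```text
time: 1.1
position: [0.4602, 0.321, 0.1497]
tool_rot: [1.296, 2.42, -0.288]
ft_force: [0.5, 0.1, -0.7]
grip_width: 0.651
grip_force: 0.0
```

```bash
python3 -c "
from h import *
st();go((.4605,.3195,.064),33.5,123.5,25)
for n in ('top','side'):
  i=ctrl.get_image(n);u,v=((140,284) if n=='top' else (243,190));cv2.imwrite('pics/a_%s.png'%n,cv2.resize(i['color'][v-40:v+40,u-50:u+50],(400,320),interpolation=2))
cv2.imwrite('pics/a1.png',np.hstack([cv2.imread('pics/a_top.png'),cv2.imread('pics/a_side.png')]))
"
```

```text
t 1.1 p [0.4602 0.321  0.1497] y_az 33.6 z [ 0.232 -0.351 -0.907] F [ 0.5  0.1 -0.7] T [ 0.4   0.37 -0.02] w 0.651 gf 0.0 q [-1.05  0.27  0.17  1.78  0.39  1.26 -0.45]
slide [34.7 -0.5 78.3] rot [-0.    -0.002  0.003] mm 86.0 deg 0.2
```

View pics/a1.png

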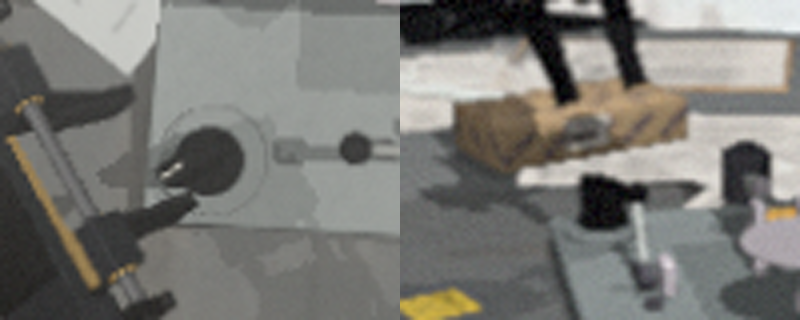

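The top view shows the fingers astride the knob, with tips at (130,90) and (195,200), aligned across the bar. I'll descend.

Request:
send_rows([
  {"claw": 0.3,"slide": [12,0,26],"delta_rot": [0,0,0]},
  {"claw": 0.3,"slide": [24,0,52],"delta_rot": [0,0,0]},
  {"claw": 0.3,"slide": [32,0,70],"delta_rot": [0,0,0]},
  {"claw": 0.3,"slide": [34.5,-0.5,78],"delta_rot": [0,0,0]},
  {"claw": 0.3,"slide": [34.5,-0.5,78],"delta_rot": [0,0,0]},
])

```text
time: 1.7
position: [0.46, 0.3204, 0.0645]
tool_rot: [1.293, 2.421, -0.288]
ft_force: [-0.3, -1.2, 0.7]
grip_width: 0.653
grip_force: 0.0
```

Request:
send_rows([
  {"claw": -1,"slide": [0,0,0],"delta_rot": [0,0,0]},
  {"claw": -1,"slide": [0,0,0],"delta_rot": [0,0,0]},
  {"claw": -1,"slide": [0,0,0],"delta_rot": [0,0,0]},
  {"claw": -1,"slide": [0,0,0],"delta_rot": [0,0,0]},
  {"claw": -1,"slide": [0,0,0],"delta_rot": [0,0,0]},
])

```text
time: 2.2
position: [0.461, 0.3203, 0.0655]
tool_rot: [1.295, 2.42, -0.285]
ft_force: [0.3, -0.6, -1.2]
grip_width: 0.286
grip_force: 0.0
```

```bash
python3 -c "
from h import *
st()
s=ctrl.get_state();p=s['position']
for a in (10,20,30,40,50,55.5,60): go(p,33.5+a,123.5+a,25)
"
```

```text
t 2.2 p [0.461  0.3203 0.0655] y_az 33.7 z [ 0.234 -0.35  -0.907] F [ 0.3 -0.6 -1.2] T [0.36 0.22 0.01] w 0.286 gf 0.0 q [-1.05  0.37  0.17  1.84  0.4   1.1  -0.51]
slide [0. 0. 0.] rot [-0.072 -0.002 -0.156] mm 0.0 deg 9.8
slide [0. 0. 0.] rot [-0.145 -0.002 -0.314] mm 0.0 deg 19.8
slide [0. 0. 0.] rot [-0.219 -0.002 -0.472] mm 0.0 deg 29.8
slide [0. 0. 0.] rot [-0.292 -0.002 -0.63 ] mm 0.0 deg 39.8
slide [0. 0. 0.] rot [-0.366 -0.002 -0.789] mm 0.0 deg 49.8
slide [0. 0. 0.] rot [-0.407 -0.002 -0.876] mm 0.0 deg 55.3
slide [0. 0. 0.] rot [-0.44  -0.002 -0.947] mm 0.0 deg 59.8
```

Request:
send_rows([
  {"claw": -1,"slide": [0,0,0],"delta_rot": [0,0,0]},
  {"claw": -1,"slide": [0,0,0],"delta_rot": [0,0,0]},
  {"claw": -1,"slide": [0,0,0],"delta_rot": [0,0,0]},
  {"claw": -1,"slide": [0,0,0],"delta_rot": [0,0,0]},
])

```text
time: 2.6
position: [0.4619, 0.3207, 0.0655]
tool_rot: [1.295, 2.419, -0.283]
ft_force: [4.8, 2.1, -1.6]
grip_width: 0.16
grip_force: 30.0
```

Request:
send_rows([
  {"claw": -1,"slide": [0,0,0],"delta_rot": [-0.044,0,-0.095]},
  {"claw": -1,"slide": [0,0,0],"delta_rot": [-0.087,0,-0.19]},
  {"claw": -1,"slide": [0,0,0],"delta_rot": [-0.131,0,-0.283]},
  {"claw": -1,"slide": [0,0,0],"delta_rot": [-0.175,0,-0.378]},
  {"claw": -1,"slide": [0,0,0],"delta_rot": [-0.219,0,-0.472]},
])

```text
time: 3.1
position: [0.4622, 0.3213, 0.0655]
tool_rot: [0.616, 2.643, -0.132]
ft_force: [10.1, 3.5, -8.9]
grip_width: 0.162
grip_force: 30.0
```

```bash
python3 -c "
from h import *
st()
p=ctrl.get_state()['position']
for a in (50,55.5,60): go(p,33.5+a,123.5+a,25)
"
```

```text
t 3.1 p [0.4622 0.3213 0.0655] y_az 63.8 z [ 0.38  -0.183 -0.907] F [10.1  3.5 -8.9] T [ 1.33 -0.95  0.65] w 0.162 gf 29.997737074736506 q [-1.02  0.23  0.11  2.02  0.53  0.87 -0.14]
slide [0. 0. 0.] rot [-0.142 -0.    -0.313] mm 0.0 deg 19.7
slide [0. 0. 0.] rot [-0.183 -0.    -0.4  ] mm 0.0 deg 25.2
slide [0. 0. 0.] rot [-0.216 -0.    -0.471] mm 0.0 deg 29.7
```

Request:
send_rows([
  {"claw": -1,"slide": [-0.5,1,0],"delta_rot": [-0.05,0,-0.105]},
  {"claw": -1,"slide": [-0.5,1,0],"delta_rot": [-0.1,0,-0.21]},
  {"claw": -1,"slide": [-0.5,1,0],"delta_rot": [-0.142,0,-0.313]},
  {"claw": -1,"slide": [-0.5,1,0],"delta_rot": [-0.164,0,-0.357]},
  {"claw": -1,"slide": [-0.5,1,0],"delta_rot": [-0.183,0,-0.4]},
])

```text
time: 3.6
position: [0.4624, 0.322, 0.0656]
tool_rot: [0.027, 2.706, -0.005]
ft_force: [9.6, 5.6, -10.3]
grip_width: 0.162
grip_force: 30.0
```

```bash
python3 -c "
from h import *
st()
p=ctrl.get_state()['position']
for a in (55.5,60,64): go(p,33.5+a,123.5+a,25)
"
```

```text
t 3.6 p [0.4624 0.322  0.0656] y_az 88.9 z [ 0.421 -0.007 -0.907] F [  9.6   5.6 -10.3] T [ 1.21 -0.61  0.33] w 0.162 gf 30.01349120400846 q [-0.94  0.12  0.09  2.15  0.54  0.65  0.29]
slide [0. 0. 0.] rot [-0.    -0.001 -0.003] mm 0.0 deg 0.2
slide [0. 0. 0.] rot [-0.033 -0.001 -0.074] mm 0.0 deg 4.6
slide [0. 0. 0.] rot [-0.063 -0.001 -0.137] mm 0.0 deg 8.6
```

Request:
send_rows([
  {"claw": -1,"slide": [0,0,0],"delta_rot": [-0.02,0,-0.045]},
  {"claw": -1,"slide": [0,0,0],"delta_rot": [-0.033,0,-0.074]},
  {"claw": -1,"slide": [0,0,0],"delta_rot": [-0.045,0,-0.1]},
  {"claw": -1,"slide": [0,0,0],"delta_rot": [-0.045,0,-0.1]},
])

```text
time: 4.0
position: [0.4619, 0.3215, 0.0655]
tool_rot: [-0.115, 2.706, 0.025]
ft_force: [5.2, 5.6, -5.6]
grip_width: 0.174
grip_force: 32.0
```

```bash
python3 -c "
from h import *
st()
"
```

```text
t 4.0 p [0.4619 0.3215 0.0655] y_az 94.9 z [ 0.419  0.036 -0.908] F [ 5.2  5.6 -5.6] T [ 0.86 -0.12 -0.4 ] w 0.174 gf 31.989059167681262 q [-0.92  0.1   0.08  2.17  0.51  0.6   0.44]
```

Request:
send_rows([
  {"claw": 0.5,"slide": [0,0,0],"delta_rot": [0,0,0]},
  {"claw": 0.5,"slide": [0,0,0],"delta_rot": [0,0,0]},
  {"claw": 0.5,"slide": [0,0,0],"delta_rot": [0,0,0]},
  {"claw": 0.5,"slide": [0,0,-40],"delta_rot": [0,0,0]},
  {"claw": 0.5,"slide": [0,0,-90],"delta_rot": [0,0,0]},
])

```text
time: 4.5
position: [0.4224, 0.3154, 0.145]
tool_rot: [-0.118, 2.711, 0.013]
ft_force: [1.3, 1.0, 0.1]
grip_width: 0.543
grip_force: 0.0
```

```bash
python3 -c "
from h import *
st()
go((.44,.18,.2),30,-150,5)
i=ctrl.get_image('top');u,v=140,284;a=i['color'][v-20:v+20,u-25:u+25];cv2.imwrite('pics/k2.png',cv2.resize((255*(a/255.)**.5).astype('uint8'),(400,320),interpolation=2))
"
```

```text
t 4.5 p [0.4224 0.3154 0.145 ] y_az 94.9 z [ 0.414  0.027 -0.91 ] F [1.3 1.  0.1] T [0.04 0.39 0.04] w 0.543 gf 0.0 q [-0.95 -0.08  0.04  2.16  0.44  0.81  0.49]
slide [ -27.8 -136.9  -46.5] rot [0.196 0.361 1.124] mm 147.0 deg 68.6
```

View pics/k2.png

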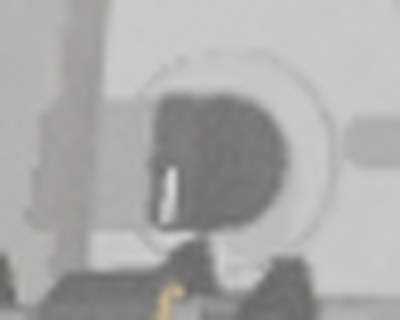

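The white mark is now upright in the image, from (178,165) to (165,222). The bar lies along the comparator's x, so the knob is at its stop. Next I'll travel to the bearing.

Request:
send_rows([
  {"claw": 0.9,"slide": [-5,-17,-6],"delta_rot": [0.024,0.045,0.14]},
  {"claw": 0.9,"slide": [-10,-34,-12],"delta_rot": [0.049,0.09,0.28]},
  {"claw": 0.9,"slide": [-15,-51,-18],"delta_rot": [0.073,0.135,0.42]},
  {"claw": 0.9,"slide": [-20,-70,-25],"delta_rot": [0.098,0.18,0.56]},
  {"claw": 0.9,"slide": [-25,-90,-31],"delta_rot": [0.122,0.225,0.7]},
])

```text
time: 5.05
position: [0.4409, 0.2287, 0.1863]
tool_rot: [0.915, 2.813, 0.053]
ft_force: [-0.8, 0.1, 0.3]
grip_width: 0.938
grip_force: 0.0
```

```bash
python3 -c "
from h import *
st()
go((.45,-.02,.2),0,-100,15)
"
```

```text
t 5.05 p [0.4409 0.2287 0.1863] y_az 54.4 z [ 0.184 -0.023 -0.983] F [-0.8  0.1  0.3] T [-0.06  0.2  -0.01] w 0.938 gf 0.0 q [-0.82 -0.08  0.19  2.02  0.16  1.07  0.24]
slide [-155.3 -194.9   -6.1] rot [0.018 0.336 0.961] mm 249.0 deg 58.3
```

Request:
send_rows([
  {"claw": 0.9,"slide": [-22,-28,-1],"delta_rot": [0.002,0.048,0.137]},
  {"claw": 0.9,"slide": [-44,-56,-2],"delta_rot": [0.005,0.096,0.274]},
  {"claw": 0.9,"slide": [-66,-83,-3],"delta_rot": [0.008,0.144,0.411]},
  {"claw": 0.9,"slide": [-88,-111,-4],"delta_rot": [0.01,0.192,0.548]},
  {"claw": 0.9,"slide": [-110,-139,-5],"delta_rot": [0.013,0.24,0.685]},
])

```text
time: 5.55
position: [0.4475, 0.0509, 0.1967]
tool_rot: [-1.857, -2.438, -0.241]
ft_force: [0.8, 0.5, -0.9]
grip_width: 0.95
grip_force: 0.0
```

```bash
python3 -c "
from h import *
st()
go((.46,-.27,.17),-30,-120,30)
"
```

```text
t 5.55 p [0.4475 0.0509 0.1967] y_az 15.1 z [ 0.041  0.165 -0.985] F [ 0.8  0.5 -0.9] T [-0.29  0.02 -0.02] w 0.95 gf 0.0 q [-0.57 -0.15  0.49  2.04 -0.1   1.18  0.22]
slide [-312.8  -73.3  -26. ] rot [-0.185  0.322  0.772] mm 322.0 deg 49.1
```

Request:
send_rows([
  {"claw": 0.9,"slide": [-45,-10,-4],"delta_rot": [-0.026,0.046,0.11]},
  {"claw": 0.9,"slide": [-90,-21,-8],"delta_rot": [-0.053,0.092,0.22]},
  {"claw": 0.9,"slide": [-134,-31,-11],"delta_rot": [-0.08,0.138,0.33]},
  {"claw": 0.9,"slide": [-179,-42,-15],"delta_rot": [-0.106,0.184,0.44]},
  {"claw": 0.9,"slide": [-224,-52,-19],"delta_rot": [-0.132,0.23,0.55]},
])

```text
time: 6.05
position: [0.4583, -0.1791, 0.1791]
tool_rot: [-2.311, -1.724, -0.552]
ft_force: [0.4, 0.7, 0.2]
grip_width: 0.951
grip_force: 0.0
```

```bash
python3 -c "
from h import *
st()
B=np.array([.472,-.2863,.023]);z=orient(-30,-120,30).as_matrix()[:,2]
print(z);go(B-.12*z,-30,-120,30)
"
```

```text
t 6.05 p [ 0.4583 -0.1791  0.1791] y_az -17.3 z [ 0.173  0.38  -0.909] F [0.4 0.7 0.2] T [-0.49  0.28  0.02] w 0.951 gf 0.0 q [-0.26  0.1   0.93  1.95 -0.52  1.28  0.57]
[ 0.25       0.4330127 -0.8660254]
slide [-165.1   28.6  -15.8] rot [-0.051  0.09   0.224] mm 168.0 deg 14.1
```

Request:
send_rows([
  {"claw": 0.95,"slide": [-41,7,-4],"delta_rot": [-0.012,0.022,0.056]},
  {"claw": 0.95,"slide": [-82,14,-8],"delta_rot": [-0.025,0.045,0.112]},
  {"claw": 0.95,"slide": [-124,21,-12],"delta_rot": [-0.038,0.068,0.168]},
  {"claw": 0.95,"slide": [-165,28.5,-16],"delta_rot": [-0.051,0.09,0.224]},
  {"claw": 0.95,"slide": [-165,28.5,-16],"delta_rot": [-0.051,0.09,0.224]},
])

```text
time: 6.55
position: [0.438, -0.3426, 0.1228]
tool_rot: [-2.441, -1.395, -0.635]
ft_force: [-0.2, -0.7, -0.5]
grip_width: 0.977
grip_force: 0.0
```

Run:
```python
from h import *
st()
B=np.array([.472,-.2863,.023]);go(B,-30,-120,30);go(B-.04*orient(-30,-120,30).as_matrix()[:,2],-30,-120,30)
s=ctrl.get_state();print(np.r_[s['position'],s['tool_rot']])
A=[]
for n in('top','side'):
    i=ctrl.get_image(n);u,v=(400,290) if n=='top' else (310,300)
    A.append(cv2.resize(i['color'][v-60:v+60,u-80:u+80],(400,300),interpolation=2))
cv2.imwrite('pics/b2.png',np.hstack(A))
```

```text
t 6.55 p [ 0.438  -0.3426  0.1228] y_az -30.4 z [ 0.243  0.427 -0.871] F [-0.2 -0.7 -0.5] T [-0.63  0.42  0.01] w 0.977 gf 0.0 q [ 0.15  0.52  0.96  1.77 -0.84  1.47  0.84]
slide [  8.3   1.5 119.3] rot [-0.003  0.01  -0.009] mm 120.0 deg 0.8
slide [ 7.9  1.4 79.3] rot [-0.003  0.01  -0.009] mm 80.0 deg 0.8
[ 0.43800276 -0.34264419  0.12281415 -2.44086965 -1.39514678 -0.63534445]
```

View pics/b2.png

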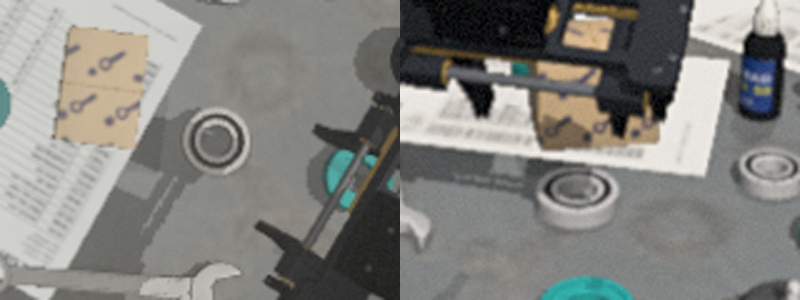

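The bearing lies clear at (216,141) in the top crop, with the open fingers aligned towards it. The carton and the turquoise part are well away from the fingers.

Request:
send_rows([
  {"claw": 1,"slide": [3,0.5,35],"delta_rot": [-0.003,0.01,-0.009]},
  {"claw": 1,"slide": [6,1,70],"delta_rot": [-0.003,0.01,-0.009]},
  {"claw": 1,"slide": [8,1.5,95],"delta_rot": [-0.003,0.01,-0.009]},
  {"claw": 1,"slide": [8,1.5,110],"delta_rot": [-0.003,0.01,-0.009]},
  {"claw": 1,"slide": [8,1.5,112],"delta_rot": [-0.003,0.01,-0.009]},
])

```text
time: 7.15
position: [0.4758, -0.2802, 0.0333]
tool_rot: [-2.416, -1.42, -0.662]
ft_force: [0.5, -0.2, 0.5]
grip_width: 0.997
grip_force: 0.0
```

Run:
```python
from h import *
st()
B=np.array([.472,-.2863,.023]);go(B,-30,-120,30)
```

```text
t 7.15 p [ 0.4758 -0.2802  0.0333] y_az -29.2 z [ 0.251  0.44  -0.862] F [ 0.5 -0.2  0.5] T [-0.55  0.39  0.02] w 0.997 gf 0.0 q [ 0.1   0.59  0.86  1.88 -0.96  1.31  0.9 ]
slide [-11.4  -0.4   5.2] rot [-0.003 -0.008  0.015] mm 13.0 deg 1.0
```

Request:
send_rows([
  {"claw": 1,"slide": [-11.5,-0.5,0],"delta_rot": [0,0,0]},
  {"claw": 1,"slide": [-11.5,-0.5,3],"delta_rot": [0,0,0]},
  {"claw": 1,"slide": [-11.5,-0.5,5],"delta_rot": [0,0,0]},
])

```text
time: 7.45
position: [0.4707, -0.2912, 0.0242]
tool_rot: [-2.424, -1.416, -0.662]
ft_force: [0.4, -0.4, -0.4]
grip_width: 1.0
grip_force: 0.0
```

Run:
```python
from h import *
st()
B=np.array([.472,-.2863,.023]);go(B,-30,-120,30)
```

```text
t 7.45 p [ 0.4707 -0.2912  0.0242] y_az -29.5 z [ 0.255  0.435 -0.863] F [ 0.4 -0.4 -0.4] T [-0.61  0.37 -0.02] w 1.0 gf 0.0 q [ 0.13  0.61  0.86  1.88 -0.98  1.31  0.93]
slide [ 3.7 -1.3  3.5] rot [ 0.003 -0.005  0.011] mm 5.0 deg 0.7
```

Request:
send_rows([
  {"claw": 1,"slide": [3.5,-1,3.2],"delta_rot": [0,0,0]},
  {"claw": 1,"slide": [3.5,-1,3.2],"delta_rot": [0,0,0]},
  {"claw": -1,"slide": [3.5,-1,3.2],"delta_rot": [0,0,0]},
  {"claw": -1,"slide": [3.5,-1,3.2],"delta_rot": [0,0,0]},
  {"claw": -1,"slide": [3.5,-1,3.2],"delta_rot": [0,0,0]},
], grip_force=30)

```text
time: 7.95
position: [0.4725, -0.2852, 0.0227]
tool_rot: [-2.421, -1.417, -0.662]
ft_force: [-0.1, 0.1, -0.5]
grip_width: 0.808
grip_force: 0.0
```

Request:
send_rows([
  {"claw": -1,"slide": [0,0,0],"delta_rot": [0,0,0]},
  {"claw": -1,"slide": [0,0,0],"delta_rot": [0,0,0]},
  {"claw": -1,"slide": [0,0,0],"delta_rot": [0,0,0]},
])

```text
time: 8.25
position: [0.4727, -0.2854, 0.0226]
tool_rot: [-2.422, -1.418, -0.662]
ft_force: [1.9, -0.6, -0.1]
grip_width: 0.691
grip_force: 29.9
```

Run:
```python
from h import *
st()
B=np.array([.472,-.2863,.023]);go(B,-30,-120,30)
```

```text
t 8.25 p [ 0.4727 -0.2854  0.0226] y_az -29.4 z [ 0.254  0.436 -0.863] F [ 1.9 -0.6 -0.1] T [-0.77  0.21 -0.18] w 0.691 gf 29.924367315979907 q [ 0.12  0.61  0.85  1.89 -0.98  1.3   0.92]
slide [-0.8 -0.1 -0.9] rot [ 0.002 -0.006  0.012] mm 1.0 deg 0.8
```

Request:
send_rows([
  {"claw": -1,"slide": [-5,0,-9],"delta_rot": [0,0,0]},
  {"claw": -1,"slide": [-15,0,-26],"delta_rot": [0,0,0]},
  {"claw": -1,"slide": [-30,0,-52],"delta_rot": [0,0,0]},
  {"claw": -1,"slide": [-45,0,-78],"delta_rot": [0,0,0]},
  {"claw": -1,"slide": [-60,0,-104],"delta_rot": [0,0,0]},
])

```text
time: 8.75
position: [0.4188, -0.3781, 0.0831]
tool_rot: [-2.424, -1.416, -0.66]
ft_force: [0.7, -0.5, -2.7]
grip_width: 0.691
grip_force: 29.9
```

Run:
```python
from h import *
st()
A=[]
p=ctrl.get_state()['position']
for n in('top','side'):
    i=ctrl.get_image(n);u,v=np.round(proj(i,p)[0]).astype(int);print(n,proj(i,p),proj(i,p-[0,0,.0066]))
    A.append(cv2.resize(i['color'][v-30:v+30,u-40:u+40],(400,300),interpolation=2))
cv2.imwrite('pics/b3.png',np.hstack(A))
go((.42,-.1,.2),-60,-150,30)
```

```text
t 8.75 p [ 0.4188 -0.3781  0.0831] y_az -29.5 z [ 0.253  0.436 -0.864] F [ 0.7 -0.5 -2.7] T [-0.94  0.49 -0.03] w 0.691 gf 29.861435742932372 q [ 0.27  0.61  0.91  1.75 -0.89  1.48  0.97]
top [[453.85444855 312.53580933]] [[453.05131079 312.35189813]]
side [[281.58142902 314.76679053]] [[281.64960454 318.2741053 ]]
slide [ 272.1 -137.1   21.8] rot [-0.254 -0.002  0.46 ] mm 305.0 deg 30.1
```

View pics/b3.png

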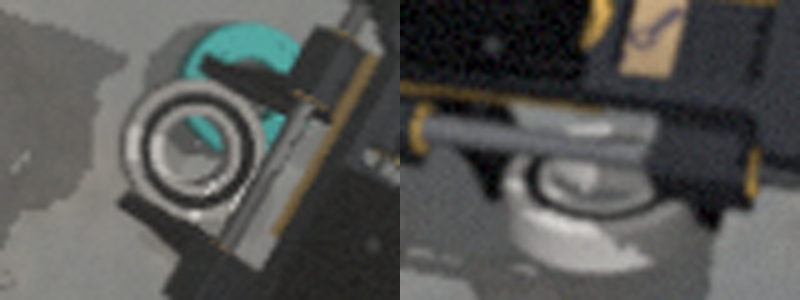

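The bearing sits level and centred on the grasp point, at crop position (195,150). I'll carry it to the comparator.

Request:
send_rows([
  {"claw": -1,"slide": [35,-17,-30],"delta_rot": [-0.03,0,0.05]},
  {"claw": -1,"slide": [70,-35,-40],"delta_rot": [-0.06,0,0.11]},
  {"claw": -1,"slide": [110,-55,-30],"delta_rot": [-0.1,0,0.18]},
  {"claw": -1,"slide": [150,-75,-15],"delta_rot": [-0.14,0,0.25]},
  {"claw": -1,"slide": [190,-96,0],"delta_rot": [-0.177,0,0.32]},
])

```text
time: 9.35
position: [0.412, -0.2153, 0.1714]
tool_rot: [-2.671, -1.019, -0.707]
ft_force: [-0.5, 0.3, -3.9]
grip_width: 0.69
grip_force: 29.9
```

Run:
```python
from h import *
st()
go((.44,.02,.19),-80,-170,30)
```

```text
t 9.35 p [ 0.412  -0.2153  0.1714] y_az -48.0 z [ 0.364  0.342 -0.867] F [-0.5  0.3 -3.9] T [-0.64  0.83  0.05] w 0.69 gf 29.85282223424292 q [-0.32 -0.14  1.08  2.12 -0.45  1.1   0.13]
slide [ 162.7 -156.5   74.4] rot [-0.289  0.005  0.477] mm 238.0 deg 32.0
```

Request:
send_rows([
  {"claw": -1,"slide": [27,-26,2],"delta_rot": [-0.05,0,0.08]},
  {"claw": -1,"slide": [55,-52,10],"delta_rot": [-0.1,0,0.16]},
  {"claw": -1,"slide": [85,-78,25],"delta_rot": [-0.145,0,0.24]},
  {"claw": -1,"slide": [115,-105,45],"delta_rot": [-0.19,0,0.32]},
  {"claw": -1,"slide": [145,-132,65],"delta_rot": [-0.24,0,0.4]},
])

```text
time: 9.85
position: [0.4325, -0.1267, 0.2026]
tool_rot: [-2.831, -0.692, -0.787]
ft_force: [0.4, 0.7, -2.0]
grip_width: 0.69
grip_force: 29.9
```

Run:
```python
from h import *
st()
go((.46,.0937,.16),-91,179,30)
```

```text
t 9.85 p [ 0.4325 -0.1267  0.2026] y_az -62.6 z [ 0.459  0.234 -0.857] F [ 0.4  0.7 -2. ] T [-0.44  0.86  0.01] w 0.69 gf 29.863234416407067 q [ 0.45 -0.3   0.11  2.25 -0.53  0.96 -0.27]
slide [  86.3 -183.1  100.8] rot [-0.248 -0.018  0.429] mm 226.0 deg 28.4
```

Run:
```python
from h import *
go((.51,-.08,.18),-66,-156,30)
go((.51,0.01,.165),-78,-168,30)
```

```text
slide [65.7 -5.8 65.9] rot [-0.027 -0.018  0.054] mm 93.0 deg 3.6
slide [ 93.7 -85.8  99.8] rot [-0.133 -0.018  0.234] mm 162.0 deg 15.5
```

Request:
send_rows([
  {"claw": -1,"slide": [22,-2,22],"delta_rot": [0,0,0]},
  {"claw": -1,"slide": [44,-4,44],"delta_rot": [-0.01,-0.01,0.03]},
  {"claw": -1,"slide": [66,-6,66],"delta_rot": [-0.03,-0.02,0.055]},
  {"claw": -1,"slide": [75,-30,78],"delta_rot": [-0.06,-0.02,0.11]},
  {"claw": -1,"slide": [84,-58,89],"delta_rot": [-0.1,-0.02,0.17]},
])

```text
time: 10.35
position: [0.5103, -0.0211, 0.1678]
tool_rot: [-2.942, -0.414, -0.782]
ft_force: [-0.4, 1.5, -3.5]
grip_width: 0.689
grip_force: 29.9
```

Run:
```python
from h import *
st()
go((.52,.0937,.15),-91,179,30)
```

```text
t 10.35 p [ 0.5103 -0.0211  0.1678] y_az -74.0 z [ 0.478  0.135 -0.868] F [-0.4  1.5 -3.5] T [-0.27  1.04  0.  ] w 0.689 gf 29.85326383917709 q [ 0.35 -0.23 -0.21  2.27 -0.42  0.65 -0.88]
slide [  26.8 -107.7   35.6] rot [-0.146  0.004  0.258] mm 117.0 deg 17.0
```

Request:
send_rows([
  {"claw": -1,"slide": [7,-27,9],"delta_rot": [-0.036,0.001,0.064]},
  {"claw": -1,"slide": [13,-54,18],"delta_rot": [-0.073,0.002,0.129]},
  {"claw": -1,"slide": [20,-81,27],"delta_rot": [-0.11,0.003,0.194]},
  {"claw": -1,"slide": [27,-108,35.5],"delta_rot": [-0.146,0.004,0.258]},
  {"claw": -1,"slide": [27,-108,35.5],"delta_rot": [-0.146,0.004,0.258]},
])

```text
time: 10.85
position: [0.5189, 0.0959, 0.1504]
tool_rot: [3.029, -0.018, 0.813]
ft_force: [0.1, -0.7, -3.1]
grip_width: 0.688
grip_force: 29.9
```

Run:
```python
from h import *
st()
go((.568,.0937,.125),-91,179,30)
A=[]
p=ctrl.get_state()['position']
for n in('top','side'):
    i=ctrl.get_image(n);u,v=np.round(proj(i,(.568,.0937,.085))[0]).astype(int);print(n,u,v)
    A.append(cv2.resize(i['color'][v-45:v+45,u-60:u+60],(400,300),interpolation=2))
cv2.imwrite('pics/p1.png',np.hstack(A))
```

```text
t 10.85 p [0.5189 0.0959 0.1504] y_az -90.7 z [ 0.501 -0.008 -0.866] F [ 0.1 -0.7 -3.1] T [-0.13  1.1  -0.  ] w 0.688 gf 29.858974842791213 q [ 0.5  -0.22 -0.77  2.26 -0.    0.54 -1.87]
slide [29.8  1.6 46.6] rot [-0.    -0.001  0.005] mm 55.0 deg 0.3
top 238 238
side 296 210
```

View pics/p1.png

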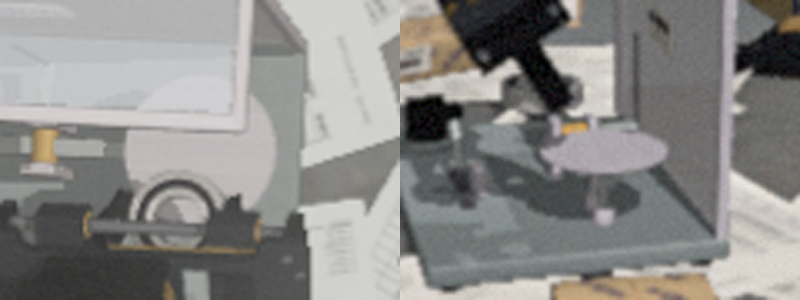

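The bearing is held level in front of the pan, and the body clears the hood's front edge. I'll move in over the pan.

Request:
send_rows([
  {"claw": -1,"slide": [10,0.5,8],"delta_rot": [0,0,0]},
  {"claw": -1,"slide": [20,1,20],"delta_rot": [0,0,0]},
  {"claw": -1,"slide": [30,1.5,34],"delta_rot": [0,0,0]},
  {"claw": -1,"slide": [30,1.5,46.5],"delta_rot": [0,0,0]},
  {"claw": -1,"slide": [30,1.5,46.5],"delta_rot": [0,0,0]},
])

```text
time: 11.45
position: [0.5681, 0.0899, 0.1237]
tool_rot: [3.03, -0.022, 0.808]
ft_force: [-0.7, -0.3, -3.4]
grip_width: 0.693
grip_force: 29.9
```

Run:
```python
from h import *
st()
go((.568,.0937,.110),-91,179,30)
A=[]
p=ctrl.get_state()['position']
for n in('top','side'):
    i=ctrl.get_image(n);u,v=np.round(proj(i,(.568,.0937,.085))[0]).astype(int);print(n,u,v)
    A.append(cv2.resize(i['color'][v-30:v+30,u-40:u+40],(400,300),interpolation=2))
cv2.imwrite('pics/p2.png',np.hstack(A))
```

```text
t 11.45 p [0.5681 0.0899 0.1237] y_az -90.9 z [ 0.498 -0.009 -0.867] F [-0.7 -0.3 -3.4] T [-0.03  1.18 -0.02] w 0.693 gf 29.86082963834633 q [ 0.59 -0.02 -0.87  2.19  0.28  0.48 -2.08]
slide [-7.  -3.9 11.8] rot [0.    0.003 0.003] mm 14.0 deg 0.2
top 238 238
side 296 210
```

View pics/p2.png

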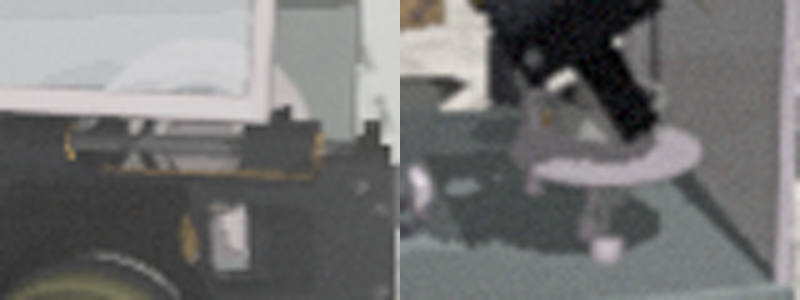

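The view shows the bearing over the pan and inside its rim. The side crop suggests the pan centre is about 2 mm further in x, so I'll correct to x≈0.5695 and lower gently.

Request:
send_rows([
  {"claw": -1,"slide": [-1,-3.5,3],"delta_rot": [0,0,0]},
  {"claw": -1,"slide": [-2.5,-3.5,6],"delta_rot": [0,0,0]},
  {"claw": -1,"slide": [-4.5,-3.5,10],"delta_rot": [0,0,0]},
  {"claw": -1,"slide": [-4.5,-3.5,10],"delta_rot": [0,0,0]},
])

```text
time: 11.95
position: [0.5697, 0.0957, 0.1143]
tool_rot: [3.029, -0.017, 0.814]
ft_force: [-0.4, -1.1, -3.4]
grip_width: 0.696
grip_force: 29.9
```

Run:
```python
from h import *
st()
for z in (.109,.107): go((.5695,.0937,z),-91,179,30)
```

```text
t 11.95 p [0.5697 0.0957 0.1143] y_az -90.7 z [ 0.501 -0.008 -0.865] F [-0.4 -1.1 -3.4] T [-0.02  1.08  0.03] w 0.696 gf 29.861119718116242 q [ 0.59  0.01 -0.88  2.19  0.36  0.47 -2.16]
slide [-2.8  2.   4.5] rot [-0.001 -0.001  0.006] mm 6.0 deg 0.4
slide [-3.8  2.   6.3] rot [-0.001 -0.001  0.006] mm 8.0 deg 0.4
```

Request:
send_rows([
  {"claw": -1,"slide": [-1,1,1.5],"delta_rot": [0,0,0]},
  {"claw": -1,"slide": [-2,1.5,3],"delta_rot": [0,0,0]},
  {"claw": -1,"slide": [-2.8,1.5,4.5],"delta_rot": [0,0,0]},
  {"claw": -1,"slide": [-2.8,1.5,4.5],"delta_rot": [0,0,0]},
])

```text
time: 12.35
position: [0.57, 0.0947, 0.1094]
tool_rot: [3.03, -0.017, 0.816]
ft_force: [-0.0, -0.4, -3.3]
grip_width: 0.687
grip_force: 29.9
```

Request:
send_rows([
  {"claw": -1,"slide": [-0.3,0.5,0.5],"delta_rot": [0,0,0]},
  {"claw": -1,"slide": [-0.6,0.5,1],"delta_rot": [0,0,0]},
  {"claw": -1,"slide": [-0.9,0.5,1.5],"delta_rot": [0,0,0]},
])

```text
time: 12.65
position: [0.5703, 0.0942, 0.1082]
tool_rot: [3.029, -0.017, 0.817]
ft_force: [-1.2, -0.2, -0.6]
grip_width: 0.692
grip_force: 29.9
```

Request:
send_rows([
  {"claw": -1,"slide": [-0.4,0,0.7],"delta_rot": [0,0,0]},
  {"claw": -1,"slide": [-0.4,0,0.7],"delta_rot": [0,0,0]},
  {"claw": -1,"slide": [-0.4,0,0.7],"delta_rot": [0,0,0]},
])

```text
time: 12.95
position: [0.5704, 0.0943, 0.1075]
tool_rot: [3.029, -0.017, 0.817]
ft_force: [-1.0, -0.8, -0.1]
grip_width: 0.688
grip_force: 29.9
```

Request:
send_rows([
  {"claw": 0.75,"slide": [0,0,0],"delta_rot": [0,0,0]},
  {"claw": 0.75,"slide": [0,0,0],"delta_rot": [0,0,0]},
  {"claw": 0.75,"slide": [0,0,0],"delta_rot": [0,0,0]},
  {"claw": 0.75,"slide": [0,0,0],"delta_rot": [0,0,0]},
])

```text
time: 13.35
position: [0.5704, 0.0944, 0.1074]
tool_rot: [3.029, -0.017, 0.817]
ft_force: [-0.5, 0.4, -0.1]
grip_width: 0.861
grip_force: 0.0
```

Request:
send_rows([
  {"claw": 0.75,"slide": [0,0,-8],"delta_rot": [0,0,0]},
  {"claw": 0.75,"slide": [0,0,-20],"delta_rot": [0,0,0]},
  {"claw": 0.75,"slide": [0,0,-40],"delta_rot": [0,0,0]},
  {"claw": 0.75,"slide": [0,0,-65],"delta_rot": [0,0,0]},
  {"claw": 0.75,"slide": [-20,0,-80],"delta_rot": [0,0,0]},
])

```text
time: 13.85
position: [0.515, 0.0959, 0.1701]
tool_rot: [3.029, -0.018, 0.827]
ft_force: [0.2, 0.0, 0.7]
grip_width: 0.873
grip_force: 0.0
```

Run:
```python
from h import *
st()
L=np.array([.4705,.2194,.0])
go((.47,.19,.16),-75,-165,20)
go((.4705,.2190,.15),-91,179,20)
go((.4705,.2190,.15),-60,-150,20)
```

```text
t 13.85 p [0.515  0.0959 0.1701] y_az -90.7 z [ 0.508 -0.005 -0.861] F [0.2 0.  0.7] T [-0.04  0.74 -0.01] w 0.873 gf 0.0 q [ 0.51 -0.28 -0.76  2.25 -0.09  0.58 -1.8 ]
slide [-44.9 -93.6 -14.6] rot [ 0.116 -0.183 -0.248] mm 105.0 deg 18.8
slide [ -49.8 -122.6   -5.9] rot [-0.003 -0.184  0.005] mm 132.0 deg 10.5
slide [ -49.8 -122.6   -5.9] rot [ 0.228 -0.18  -0.485] mm 132.0 deg 32.4
```

Run:
```python
from h import *
go((.4712,.2194,.165),-91,179,4)
i=ctrl.get_image('side');g=cv2.cvtColor(i['color'],cv2.COLOR_BGR2GRAY)
c=proj(i,(.5695,.0937,.101))[0];print(c)
u,v=np.round(c).astype(int);p=g[v-12:v+13,u-18:u+19];print('\n'.join(' '.join('%3d'%x for x in r) for r in p))
```

```text
slide [ -41.6 -123.   -18.4] rot [-0.003 -0.463  0.006] mm 131.0 deg 26.5
[296.38932757 203.7227349 ]
 47  43  30  29  33  33  27  96 191 224 220 223 220 216 213 206 202 205 207 212 213 196 136 101 112 118 109 101  77  85 103 109 109 112 104 105 110
 55  71  79  74  65  53  44  98 188 210 210 209 207 205 205 200 201 204 201 200 207 195 134 107 115 117 113 101  76  81 103 108 110 108 105 109 105
 64  94 100 106 101  92  85 114 180 199 196 203 207 204 203 202 202 203 206 206 213 200 136 103 109 107 112 108  78  79 105 108 104 112 108 107 111
 57  81  94 101 115 115 110 128 183 205 201 197 198 206 206 206 205 206 210 210 217 208 143 108 110 117 112  99  79  83 104 109 106 110 105 111 106
 52  74  80  94 112 115 109 135 190 206 207 203 205 203 203 209 205 211 212 211 221 204 140 106 109 118 108 103  80  84 103 107 109 112 107 107 110
 43  60  75  87 107 116 106 134 201 218 215 210 206 210 209 210 211 209 208 210 211 202 136 107 113 113 114 105  88  85 106 111 106 108 106 109 111
 50  43  69  89 100  97  95 124 185 219 220 217 213 202 199 207 209 210 211 205 207 199 153 110 107 115 111 10
[... 2001 characters left out ...]
 153 140 134 144 138 141 143 152 153 155 156 156 152 151 148 146 144 149 141 138 131 161 169 168 172 169 164
 84 114 143 159 169 166 169 169 172 171 168 162 153 151 146 142 145 139 152 151 146 152 149 145 141 146 151 153 161 165 167 170 170 168 162 155 141
 93  82  97 126 155 159 165 165 168 173 173 167 168 168 167 165 170 167 157 153 152 151 159 161 169 166 168 171 175 177 173 175 164 151 128 111 101
116  79  75 105 151 152 145 147 150 159 165 171 170 174 168 174 173 175 172 171 170 168 170 171 177 173 170 169 165 161 160 157 128  96  79  73  78
124  98  82 112 157 157 128 106 104 112 130 148 153 158 162 161 160 155 160 162 162 162 161 160 161 158 147 144 138 129 124 118  96  79  65  67  73
```

Request:
send_rows([
  {"claw": 0.0,"slide": [-8,-24,-4],"delta_rot": [0,-0.09,0]},
  {"claw": 0.0,"slide": [-16,-49,-7],"delta_rot": [0,-0.185,0]},
  {"claw": 0.0,"slide": [-25,-74,-11],"delta_rot": [0,-0.278,0.003]},
  {"claw": 0.0,"slide": [-33,-98,-15],"delta_rot": [0,-0.37,0.004]},
  {"claw": 0.0,"slide": [-41,-123,-18],"delta_rot": [0,-0.463,0.006]},
])

```text
time: 14.4
position: [0.47, 0.2191, 0.162]
tool_rot: [3.139, -0.029, 0.098]
ft_force: [-0.3, 0.9, -0.4]
grip_width: 0.537
grip_force: 0.0
```

Request:
send_rows([
  {"claw": 0.0,"slide": [0,0,0],"delta_rot": [0,0,0]},
  {"claw": 0.0,"slide": [0,0,0],"delta_rot": [0,0,0]},
  {"claw": 0.0,"slide": [0,0,0],"delta_rot": [0,0,0]},
])

```text
time: 14.7
position: [0.4694, 0.2176, 0.1609]
tool_rot: [3.139, -0.028, 0.101]
ft_force: [0.1, -0.0, 0.1]
grip_width: 0.503
grip_force: 0.0
```

Run:
```python
from h import *
st()
go((.4712,.2194,.095),-91,179,4)
```

```text
t 14.7 p [0.4694 0.2176 0.1609] y_az -91.0 z [ 0.064 -0.002 -0.998] F [ 0.1 -0.   0.1] T [-0.08  0.26 -0.05] w 0.503 gf 0.0 q [ 0.47  0.15 -1.04  1.9   0.18  1.12 -2.22]
slide [-2.5 -1.9 65.9] rot [ 0.001  0.005 -0.   ] mm 66.0 deg 0.3
```

Request:
send_rows([
  {"claw": 0.0,"slide": [-1,-1,20],"delta_rot": [0,0,0]},
  {"claw": 0.0,"slide": [-2,-2,42],"delta_rot": [0,0,0]},
  {"claw": 0.0,"slide": [-2.5,-2,60],"delta_rot": [0,0,0]},
  {"claw": 0.0,"slide": [-2.5,-2,66],"delta_rot": [0,0,0]},
  {"claw": 0.0,"slide": [-2.5,-2,66],"delta_rot": [0,0,0]},
])

```text
time: 15.2
position: [0.471, 0.2193, 0.095]
tool_rot: [3.138, -0.028, 0.1]
ft_force: [0.6, 0.2, 0.1]
grip_width: 0.502
grip_force: 0.0
```

Run:
```python
from h import *
st()
go((.4695,.1389,.097),-91,179,4)
```

```text
t 15.2 p [0.471  0.2193 0.095 ] y_az -91.0 z [ 0.064 -0.002 -0.998] F [0.6 0.2 0.1] T [-0.09  0.22  0.02] w 0.502 gf 0.0 q [ 0.4   0.26 -1.    1.96  0.3   1.   -2.33]
slide [ 0.1 80.4 -1.9] rot [ 0.001  0.006 -0.   ] mm 80.0 deg 0.3
```

Now I'll swing the lever to released, moving along tool +y.

Request:
send_rows([
  {"claw": 0.0,"slide": [0,14,0],"delta_rot": [0,0,0]},
  {"claw": 0.0,"slide": [0,28,-1],"delta_rot": [0,0,0]},
  {"claw": 0.0,"slide": [0,42,-2],"delta_rot": [0,0,0]},
  {"claw": 0.0,"slide": [0,56,-2],"delta_rot": [0,0,0]},
  {"claw": 0.0,"slide": [0,70,-2],"delta_rot": [0,0,0]},
])

```text
time: 15.7
position: [0.4713, 0.1515, 0.0991]
tool_rot: [-3.138, 0.026, -0.107]
ft_force: [1.4, 3.6, -2.9]
grip_width: 0.499
grip_force: 1.8
```

Request:
send_rows([
  {"claw": 0.0,"slide": [0,4,0],"delta_rot": [0,0,0]},
  {"claw": 0.0,"slide": [0,7,0],"delta_rot": [0,0,0]},
  {"claw": 0.0,"slide": [0,10,0],"delta_rot": [0,0,0]},
  {"claw": 0.0,"slide": [0,12,0],"delta_rot": [0,0,0]},
])

```text
time: 16.1
position: [0.4699, 0.1396, 0.0973]
tool_rot: [-3.139, 0.026, -0.101]
ft_force: [2.0, 8.2, -2.3]
grip_width: 0.503
grip_force: 4.2
```

Run:
```python
from h import *
st()
```

```text
t 16.1 p [0.4699 0.1396 0.0973] y_az -90.9 z [ 0.064  0.001 -0.998] F [ 2.   8.2 -2.3] T [1.82 0.07 0.09] w 0.503 gf 4.244771841913462 q [ 0.59  0.16 -1.    2.03  0.19  0.97 -2.09]
```

Request:
send_rows([
  {"claw": 0.0,"slide": [0,1.5,0],"delta_rot": [0,0,0]},
  {"claw": 0.0,"slide": [0,3,0],"delta_rot": [0,0,0]},
  {"claw": 0.0,"slide": [0,3,0],"delta_rot": [0,0,0]},
])

```text
time: 16.4
position: [0.4699, 0.1394, 0.0973]
tool_rot: [-3.134, 0.024, -0.102]
ft_force: [2.5, 10.2, -4.2]
grip_width: 0.505
grip_force: 5.1
```

Run:
```python
from h import *
st()
```

```text
t 16.4 p [0.4699 0.1394 0.0973] y_az -90.8 z [ 0.065  0.005 -0.998] F [ 2.5 10.2 -4.2] T [ 2.21 -0.1   0.04] w 0.505 gf 5.116614829748869 q [ 0.6   0.16 -1.    2.03  0.18  0.97 -2.08]
```

It is at the stop: the position holds while the force rises. I'll back off the ball and wait.

Request:
send_rows([
  {"claw": 0.0,"slide": [0,-5,0],"delta_rot": [0,0,0]},
  {"claw": 0.0,"slide": [0,-10,0],"delta_rot": [0,0,0]},
  {"claw": 0.0,"slide": [0,-14,0],"delta_rot": [0,0,0]},
  {"claw": 0.0,"slide": [0,-14,0],"delta_rot": [0,0,0]},
  {"claw": 0.0,"slide": [0,-14,0],"delta_rot": [0,0,0]},
])

```text
time: 16.9
position: [0.4699, 0.1492, 0.097]
tool_rot: [3.139, -0.027, 0.099]
ft_force: [0.3, 0.6, -0.2]
grip_width: 0.502
grip_force: 0.0
```

Request:
send_rows([
  {"claw": 0.0,"slide": [0,0,0],"delta_rot": [0,0,0]},
  {"claw": 0.0,"slide": [0,0,0],"delta_rot": [0,0,0]},
  {"claw": 0.0,"slide": [0,0,0],"delta_rot": [0,0,0]},
  {"claw": 0.0,"slide": [0,0,0],"delta_rot": [0,0,0]},
  {"claw": 0.0,"slide": [0,0,0],"delta_rot": [0,0,0]},
])

```text
time: 17.4
position: [0.47, 0.1494, 0.0971]
tool_rot: [3.14, -0.027, 0.1]
ft_force: [0.8, 0.3, -0.1]
grip_width: 0.5
grip_force: 0.0
```

Request:
send_rows([
  {"claw": 0.0,"slide": [0,0,0],"delta_rot": [0,0,0]},
  {"claw": 0.0,"slide": [0,0,0],"delta_rot": [0,0,0]},
  {"claw": 0.0,"slide": [0,0,0],"delta_rot": [0,0,0]},
  {"claw": 0.0,"slide": [0,0,0],"delta_rot": [0,0,0]},
  {"claw": 0.0,"slide": [0,0,0],"delta_rot": [0,0,0]},
])

```text
time: 17.9
position: [0.47, 0.1495, 0.097]
tool_rot: [-3.14, 0.027, -0.1]
ft_force: [-0.0, 0.9, 0.5]
grip_width: 0.501
grip_force: 0.0
```

Run:
```python
from h import *
import pickle
st()
i=ctrl.get_image('side');cv2.imwrite('pics/s_rel.png',i['color'])
a=cv2.imread('pics/side0.png')
g=lambda m:cv2.cvtColor(m,cv2.COLOR_BGR2GRAY).astype(int)
# columns through the pan's front and right edge, before and now
for u in (300,308,312):print(u,g(a)[208:224,u],g(i['color'])[208:224,u])
# lever ball position: dark pixels near predicted released ball
c=proj(i,[(.4699,.1516,.0855),(.4712,.2194,.0855)]);print(c)
for q in c:
    u,v=q.round().astype(int);print(g(i['color'])[v-4:v+5:2,u-6:u+7:2])
```

```text
t 17.9 p [0.47   0.1495 0.097 ] y_az -91.0 z [ 0.063 -0.001 -0.998] F [-0.   0.9  0.5] T [-0.06  0.26 -0.01] w 0.501 gf 0.0 q [ 0.57  0.17 -1.    2.02  0.21  0.98 -2.12]
300 [165 164 166 164 166 161 166 164 156 112  93  92  84  72  68  72] [147 157 161 159 157 157 162 168 160 118  95  92  90  86  68  69]
308 [165 163 163 162 167 169 168 153 110 115 123 121 120 116 114 115] [127 127 127 130 146 171 174 160 122 122 125 122 121 122 121 115]
312 [167 162 165 164 166 160 123  75  67  73  89 113 111 122 123 123] [171 171 168 167 169 162 125  81  69  70  92 110 121 127 122 125]
[[254.67786646 205.55050364]
 [250.91743485 197.91687844]]
[[17 29  3  9  8 12 75]
 [11 17 22 15  1  5 70]
 [62 63  6 12  9  2 59]
 [88 76 48  9 12 11 55]
 [76 93 83 17 25  8 32]]
[[10 17  1 17 16  6 10]
 [21  4  9 16 14 12 17]
 [17 19 11 15 17  5  3]
 [20 13 21 20  3  9 12]
 [ 4  6 17 29  3  9  8]]
```

The pan edge is at the same rows as before, so the beam is level. I'll wait longer.

Request:
send_rows([
  {"claw": 0.0,"slide": [0,0,0],"delta_rot": [0,0,0]},
  {"claw": 0.0,"slide": [0,0,0],"delta_rot": [0,0,0]},
  {"claw": 0.0,"slide": [0,0,0],"delta_rot": [0,0,0]},
  {"claw": 0.0,"slide": [0,0,0],"delta_rot": [0,0,0]},
  {"claw": 0.0,"slide": [0,0,0],"delta_rot": [0,0,0]},
])

```text
time: 18.45
position: [0.47, 0.1495, 0.0971]
tool_rot: [-3.14, 0.027, -0.1]
ft_force: [0.3, -0.4, -0.8]
grip_width: 0.5
grip_force: 0.0
```

Request:
send_rows([
  {"claw": 0.0,"slide": [0,0,0],"delta_rot": [0,0,0]},
  {"claw": 0.0,"slide": [0,0,0],"delta_rot": [0,0,0]},
  {"claw": 0.0,"slide": [0,0,0],"delta_rot": [0,0,0]},
  {"claw": 0.0,"slide": [0,0,0],"delta_rot": [0,0,0]},
  {"claw": 0.0,"slide": [0,0,0],"delta_rot": [0,0,0]},
])

```text
time: 18.95
position: [0.47, 0.1495, 0.0971]
tool_rot: [-3.14, 0.027, -0.1]
ft_force: [-0.5, -0.5, -1.1]
grip_width: 0.5
grip_force: 0.0
```

Request:
send_rows([
  {"claw": 0.0,"slide": [0,0,0],"delta_rot": [0,0,0]},
  {"claw": 0.0,"slide": [0,0,0],"delta_rot": [0,0,0]},
  {"claw": 0.0,"slide": [0,0,0],"delta_rot": [0,0,0]},
  {"claw": 0.0,"slide": [0,0,0],"delta_rot": [0,0,0]},
  {"claw": 0.0,"slide": [0,0,0],"delta_rot": [0,0,0]},
])

```text
time: 19.45
position: [0.47, 0.1496, 0.0971]
tool_rot: [-3.14, 0.027, -0.1]
ft_force: [0.7, 0.3, -0.4]
grip_width: 0.5
grip_force: 0.0
```

Request:
send_rows([
  {"claw": 0.0,"slide": [0,0,0],"delta_rot": [0,0,0]},
  {"claw": 0.0,"slide": [0,0,0],"delta_rot": [0,0,0]},
  {"claw": 0.0,"slide": [0,0,0],"delta_rot": [0,0,0]},
  {"claw": 0.0,"slide": [0,0,0],"delta_rot": [0,0,0]},
  {"claw": 0.0,"slide": [0,0,0],"delta_rot": [0,0,0]},
])

```text
time: 19.95
position: [0.47, 0.1496, 0.0971]
tool_rot: [-3.14, 0.027, -0.1]
ft_force: [0.2, 0.6, 0.3]
grip_width: 0.5
grip_force: 0.0
```

Request:
send_rows([
  {"claw": 0.0,"slide": [0,0,0],"delta_rot": [0,0,0]},
  {"claw": 0.0,"slide": [0,0,0],"delta_rot": [0,0,0]},
  {"claw": 0.0,"slide": [0,0,0],"delta_rot": [0,0,0]},
  {"claw": 0.0,"slide": [0,0,0],"delta_rot": [0,0,0]},
  {"claw": 0.0,"slide": [0,0,0],"delta_rot": [0,0,0]},
])

```text
time: 20.45
position: [0.47, 0.1495, 0.0971]
tool_rot: [-3.14, 0.027, -0.1]
ft_force: [-0.6, -0.2, 0.9]
grip_width: 0.5
grip_force: 0.0
```

Request:
send_rows([
  {"claw": 0.0,"slide": [0,-14,0],"delta_rot": [0,0,0]},
  {"claw": 0.0,"slide": [0,-28,0],"delta_rot": [0,0,0]},
  {"claw": 0.0,"slide": [0,-42,0],"delta_rot": [0,0,0]},
  {"claw": 0.0,"slide": [0,-56,0],"delta_rot": [0,0,0]},
  {"claw": 0.0,"slide": [0,-70,0],"delta_rot": [0,0,0]},
])

```text
time: 20.95
position: [0.4717, 0.2183, 0.097]
tool_rot: [3.137, -0.029, 0.1]
ft_force: [1.3, -3.0, -2.1]
grip_width: 0.505
grip_force: 1.7
```

Request:
send_rows([
  {"claw": 0.0,"slide": [0,-5,0],"delta_rot": [0,0,0]},
  {"claw": 0.0,"slide": [0,-9,0],"delta_rot": [0,0,0]},
  {"claw": 0.0,"slide": [0,-13,0],"delta_rot": [0,0,0]},
  {"claw": 0.0,"slide": [0,-15,0],"delta_rot": [0,0,0]},
  {"claw": 0.0,"slide": [0,-15,0],"delta_rot": [0,0,0]},
])

```text
time: 21.45
position: [0.4712, 0.2338, 0.0968]
tool_rot: [3.139, -0.028, 0.098]
ft_force: [-0.8, -3.9, -1.1]
grip_width: 0.508
grip_force: 2.0
```

Run:
```python
from h import *
st()
```

```text
t 21.45 p [0.4712 0.2338 0.0968] y_az -91.0 z [ 0.063 -0.002 -0.998] F [-0.8 -3.9 -1.1] T [-0.95  0.35 -0.06] w 0.508 gf 2.000920157879591 q [ 0.37  0.28 -1.    1.94  0.32  1.02 -2.36]
```

Force is still about 4 N, so I'll push a little further to confirm the stop.

Request:
send_rows([
  {"claw": 0.0,"slide": [0,-1.5,0],"delta_rot": [0,0,0]},
  {"claw": 0.0,"slide": [0,-3,0],"delta_rot": [0,0,0]},
  {"claw": 0.0,"slide": [0,-4,0],"delta_rot": [0,0,0]},
  {"claw": 0.0,"slide": [0,-4,0],"delta_rot": [0,0,0]},
])

```text
time: 21.85
position: [0.4713, 0.2343, 0.0965]
tool_rot: [3.133, -0.031, 0.096]
ft_force: [-2.5, -10.8, 1.5]
grip_width: 0.506
grip_force: 5.5
```

Request:
send_rows([
  {"claw": 0.0,"slide": [0,-1,0],"delta_rot": [0,0,0]},
  {"claw": 0.0,"slide": [0,-2,0],"delta_rot": [0,0,0]},
  {"claw": 0.0,"slide": [0,-2,0],"delta_rot": [0,0,0]},
])

```text
time: 22.15
position: [0.4714, 0.2345, 0.0963]
tool_rot: [3.13, -0.032, 0.095]
ft_force: [-3.2, -14.2, 4.1]
grip_width: 0.498
grip_force: 7.3
```

The lever is at its arrested stop. I'll back off to centre over the ball and lift clear.

Request:
send_rows([
  {"claw": 0.0,"slide": [0,10,0],"delta_rot": [0,0,0]},
  {"claw": 0.0,"slide": [0,18,0],"delta_rot": [0,0,0]},
  {"claw": 0.0,"slide": [0,20,0],"delta_rot": [0,0,0]},
  {"claw": 0.0,"slide": [0,20,0],"delta_rot": [0,0,0]},
])

```text
time: 22.55
position: [0.4715, 0.221, 0.0975]
tool_rot: [-3.139, 0.028, -0.101]
ft_force: [-0.2, 0.2, -0.3]
grip_width: 0.502
grip_force: 0.0
```

Request:
send_rows([
  {"claw": 0.0,"slide": [0,0,-20],"delta_rot": [0,0,0]},
  {"claw": 0.0,"slide": [0,0,-45],"delta_rot": [0,0,0]},
  {"claw": 0.0,"slide": [0,0,-70],"delta_rot": [0,0,0]},
  {"claw": 0.0,"slide": [0,0,-80],"delta_rot": [0,0,0]},
  {"claw": 0.0,"slide": [0,0,-80],"delta_rot": [0,0,0]},
])

```text
time: 23.05
position: [0.467, 0.2215, 0.1783]
tool_rot: [-3.139, 0.027, -0.105]
ft_force: [-0.9, -1.0, -0.4]
grip_width: 0.497
grip_force: 0.0
```

Run:
```python
from h import *
st()
i=ctrl.get_image('side');g=lambda m:cv2.cvtColor(m,cv2.COLOR_BGR2GRAY).astype(int)
a=cv2.imread('pics/side0.png');r=cv2.imread('pics/s_rel.png');n=i['color']
for x0,x1,y0,y1,nm in((243,262,190,228,'lever'),(300,316,206,226,'pan edge'),(270,480,240,400,'parts')):
    print(nm,np.abs(g(a)-g(n))[y0:y1,x0:x1].mean().round(1),np.abs(g(a)-g(r))[y0:y1,x0:x1].mean().round(1))
```

```text
t 23.05 p [0.467  0.2215 0.1783] y_az -91.0 z [ 0.067  0.    -0.998] F [-0.9 -1.  -0.4] T [-0.02  0.23 -0.02] w 0.497 gf 0.0 q [ 0.49  0.13 -1.06  1.88  0.16  1.15 -2.21]
lever 5.9 62.9
pan edge 9.4 9.3
parts 3.9 4.5
```

Request:
send_rows([
  {"claw": 0.0,"slide": [0,0,0],"delta_rot": [0,0,0]},
  {"claw": 0.0,"slide": [0,0,0],"delta_rot": [0,0,0]},
  {"claw": 0.0,"slide": [0,0,0],"delta_rot": [0,0,0]},
])

```text
time: 23.4
position: [0.4656, 0.2204, 0.176]
tool_rot: [-3.14, 0.027, -0.097]
ft_force: [-0.3, -0.6, -0.8]
grip_width: 0.5
grip_force: 0.0
```

```bash
python3 -c "
from bench import ctrl
print(ctrl.close_job())"
```

```text
the job is handed in; nothing more can be done
None
```

The job is handed in at 23.4 s (no verdict was returned): tare knob at its stop, large bearing on the pan, beam freed for about 4 s and level in the one picture taken then, lever back at its arrested stop, and the gripper lifted clear.

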